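Draw the dead battery out of an emergency-light power pack

ROBOT

A 6-joint arm with a two-finger parallel gripper is mounted at the origin on the work surface. World frame = base frame: x ahead of the robot, y to its left, z up, the work surface at z = 0. Lengths are in m, angles in rad, forces in N, time in s.
With the tool pointing down it reaches from about 0.25 to 0.775 m from the base axis. Payload 4 kg.
Tool frame: the origin (TCP) lies midway between the tips of the shut fingers; the grasp point (between the pads) lies 19 mm behind it; y points along the fingers, x is the direction in which the jaws open and shut, and the axes are right-handed (so a half turn about y gives the same grasp; the last joint's range is limited). The gripper opens to 94 mm and grips with 3 to 60 N. Pads are 16 mm wide; open, the fingers measure 119 mm over their backs; the gripper's body (75 mm by 177 mm) begins 78 mm behind the grasp point.
Start: joints at [1.122, 0.087, 1.371, -0, 1.684, -0.103], TCP at [0.186, 0.517, 0.206] pointing down, gripper open.
Joint ranges: [-3.1, 3.1], [-0.76, 2.03], [0.27, 2.55], [-1.08, 4.22], [0.17, 2.65], [-2.57, 2.57]. Speed limits (rad/s): [2.79, 2.79, 3.14, 3.14, 3.14, 3.14].

INTERFACE

Orientations are given as [roll, pitch, yaw] about the fixed x, y, z axes, in that order (R = Rz(yaw) Ry(pitch) Rx(roll)).
In Python, from bench import robot gives the robot as it stands.
- The arm moves only by the shell command python3 -m creep 'ROWS'. ROWS is JSON, a list of rows, each a list of 7 numbers: the shift along the tool's x, y, z in mm, then the turn, a rotation vector about the tool's x, y, z in degrees, then the closure in counts, from 0 (fully open) to 255 (shut). A call has 1 to 5 rows; each row is the pose to reach, as a shift and turn from the pose commanded when the call began, along the tool's axes at that moment; what a row does not reach only later rows make up. A row lasts 1/8 s, in which the tool goes at most 62.5 mm and 10.7 degrees, less where a joint would pass 70% of its speed; a pose out of reach is approached as far as the arm can. A call with a gripper value outside its range is refused whole. The fingers move at their own pace and stop on an object; the grip force is fixed at half the most. Time passes only in rows, so rows that repeat a pose let the fingers close. It gives the time, the measured TCP pose, the force and the opening at its end, in the units of the state.
- robot.get_obs(): the state, without advancing time (a new reading comes with each control period).
- robot.snapshot(name): name is "scene" or "top" or "wrist"; returns a dict with "color" (400x640x3 uint8, blue, green, red), "fx", "fy", "cx", "cy" (pixels), "world_from_camera" (4x4, takes a point from camera to world coordinates); the wrist camera has in their place "mount" (4x4, takes a point from camera to tool coordinates, whose origin is the TCP and whose axes are the tool frame's). Camera axes: x right, y down, z forward; pixel columns grow to the right and rows downward; lengths in m; the calibration is good to about 2 mm. A picture is of the moment at which its call begins: read the wrist's pose just before it. There is no depth.
- robot.close_job(): hands the job in, once; it reports no verdict.
Trained networks look in the newest picture that a camera, given by its name, has taken for a name from the list of things; names that differ only in an ending like _2 or _b are one class to them, and where a whole thing is asked for, a point or a joint stands for the part that bears it (a point fixed in the world has none). Each returns a list of dicts, best first, with "p" (0 to 1); they miss things now and then, are a little off and sometimes report something else, mostly with a low value. They report only what shows in the picture. A call takes as long as a camera call.
- robot.spot_in(name, camera): "point" ([x, y, z] in m, in world coordinates, good to about 4 mm: the middle of the surface that is visible of it).
- robot.landmark_of(name, camera): "point" ([x, y, z] in m, in world coordinates, good to about 4 mm: a listed point, or the origin of a listed thing).
The state is a dict: "time": time; "joint_positions": joint angles; "qvel": joint speeds; "joint_torque": joint torques, N m; "tool_pos": TCP position; "ee_rot": TCP orientation; "wrist_force": force on the tool from outside, world axes, zero at the start; "wrist_torque": the same for the moment, N m; "width": finger opening in m.
Only numpy, scipy, OpenCV 4.12 (cv2) and the standard library are available. Lean on these libraries where they do the work, as an engineer would, in place of code of your own. Each camera call takes 0.05 s, during which the arm holds its last target.

TASK

The emergency-light power pack screwed to the board has a dead battery: pull the long blue battery cartridge straight back out of its sprung socket, then tilt it, plug end up, out through the housing's opening, which is shorter than the cartridge. Do not force it against the housing, and leave the other things on the bench where they lie. Finish still holding the cartridge in the gripper, still and level, over the housing and at least a hand's breadth clear above it.

Things in the scene. Friction and masses are not known exactly. Their poses are not given: they have to be found in the camera images.
- housing: White open-topped steel power-pack housing, screwed to a fixed board 430 x 236 x 12 mm. Origin: underside of the board at its middle, at bench height; x along it away from the socket, y across, z up; all mm below in this frame. The bay runs from the grey driver compartment's face (x = -101) to the far wall (x = 187), y = -95 to 95, floor at z = 15. The cartridge lies along x at y = 0
- opening (a point): Centre of the housing's opening (x = 16, y = 0, z = 98), 233 x 150 mm: x = -101 to 132, y = -75 to 75. Around it are 3 mm in-turned plates, underside at z = 95, top at 98: over the driver compartment (x below -101), 55 mm at the far end (x = 132 to 187, the tail slides under it) and 20 mm along each side
- socket (a point): Centre of the socket slot's mouth in the driver face (x = -101, z = 38), 30 wide, 18 high, edged black. Two sprung rollers behind it grip the plug's round head and let go at about 13 N of straight pull along housing +x. The plug is clear of the slot after 23 mm of travel; the cartridge meets the far wall after 36 mm
- cradle (a point): Point on top of the cradle ribs (x = 26, y = 0, z = 21) under the cartridge's centre at the start. The ribs are at x = -70 and x = 130 only; there low black cheeks rise to z = 36, 7 mm off each side of the cartridge. Between x = -60 and 120 both its sides are free for fingers
- cartridge_center (a point): Centre of the blue battery cartridge, a box 250 x 34 x 34 mm with a paper label and black bands, about 0.45 kg, balanced near this centre; grip it across its flat long sides. Its x axis runs along it from plug to tail, z up. At the start it is plugged in: centre 26 mm along the housing's x from the housing's origin and at z = 38 mm, axes parallel to the housing's
- cartridge_plug (a point): Tip of the cartridge's brass plug tongue, which stands 25 mm out of its end (tongue 18 mm wide, 10 mm thick); 150 mm from the cartridge's centre, on its -x side
- cartridge_tail (a point): Middle of the cartridge's other, flat end face, 125 mm from its centre on its +x side
- spare_center (a point): Centre of a second, identical cartridge lying on the bench beside the housing; to be left alone
- cover: The housing's white lid, 260 x 190 x 14 mm, lying upside down on the bench; to be left alone. Origin: centre of its underside
- screwdriver: Screwdriver with green handle lying on the bench; to be left alone
- meter: Grey multimeter, 150 x 75 x 42 mm, lying on the bench; to be left alone. Origin: centre of its underside
- screw_dish: Round steel dish of screws, 80 mm across, 18 mm high; to be left alone. Origin: centre of its underside
- tape: Yellow reel of tape, 72 mm across, 19 mm high, lying flat; to be left alone
- carton: Small white carton, 70 x 50 x 45 mm; to be left alone. Origin: centre of its underside

How it is judged:
On the way, in this order (a step that is already met when the one before it is completed fails the run):
1. the plug is drawn straight out of the socket, the cartridge still lying low in the housing (x of cartridge_plug in the frame of housing above -0.099 m and z of each of cartridge_plug, cartridge_tail in the frame of housing below 0.07 m), for 0.05 s.
2. the cartridge is tilted through the opening: plug end out above the rim, tail still inside (z of cartridge_plug in the frame of housing above 0.11 m and z of cartridge_tail in the frame of housing below 0.095 m), for 0.05 s.
At the end, for the whole second after the job is handed in: The gripper holds the cartridge still: both ends at least 160 mm above the bench (62 mm over the rim), level within 0.2 rad (11 degrees), its centre within 120 mm sideways of the middle of the opening, nothing of the housing touching it (height (world z) of each of cartridge_plug, cartridge_tail above 0.16 m and horizontal distance between cartridge_center and opening below 0.12 m and angle between cartridge_center's own z axis and vertical below 0.2 rad and contact force between the fingers and cartridge above 2 N and contact force between cartridge and housing below 0.2 N and linear speed of cartridge below 0.03 m/s and angular speed of cartridge below 0.15 rad/s); the arm keeps its last pose, push and grip.
It fails at once if the cartridge is forced against the housing (over 60 N) (contact force between cartridge and housing above 60 N).
It fails at once if the spare cartridge is disturbed (moved over 20 mm) (distance of spare_center from where it was at the start of the episode above 0.02 m).
It fails at once if another thing lying on the bench is disturbed (moved over 20 mm) (distance of any of cover, screwdriver, meter, screw_dish, tape, carton from where it was at the start of the episode above 0.02 m).
It also fails if it takes over 42 s, if anything falls off the work surface, if the arm or the gripper's body presses on something with over 40 N, if the wrist force passes 120 N, or if a joint passes its speed limit or range.

## Working session

There is one attempt and no reset: what is moved stays moved. The work goes in short steps, Python scripts to look and compute and a shell command to move; the robot and the scene stay as the last step left them, time stands still between calls to the robot, and variables do not carry over. Pictures are saved under pics/ and viewed, and the job is handed in when it is done.

```bash
ls; mkdir -p pics; python3 - <<'E'
from bench import robot
import cv2
o=robot.get_obs()
for k,v in o.items(): print(k,v)
for c in ["scene","top","wrist"]:
    s=robot.snapshot(c); cv2.imwrite(f"pics/{c}0.png",s["color"])
    print(c,s["fx"],s["cx"],s.get("world_from_camera",s.get("mount")))
    for n in ["housing","opening","socket","cradle","cartridge_center","cartridge_plug","cartridge_tail","spare_center"]:
        print(n,[(d["p"],[round(float(x),4) for x in d["point"]]) for d in robot.landmark_of(n,c)[:3]])
E
```

```text
pics
time 0.0
joint_positions [ 1.12188863e+00  8.79679290e-02  1.37222271e+00 -2.39173635e-05
  1.68363845e+00 -1.03101525e-01]
qvel [ 0.00030307 -0.00036075 -0.0005277  -0.00067667  0.00043143  0.00118975]
joint_torque [-9.06901078e-04 -3.40191114e+01 -3.02424932e+01  7.17733777e-02
  3.32666491e-02 -1.55060884e-04]
tool_pos [0.18619665 0.51693483 0.20431315]
ee_rot [-1.5705898   0.002227    1.22498772]
wrist_force [-0.84815523 -0.04600577 -0.45015445]
wrist_torque [ 0.02404574  0.01542179 -0.00649882]
width 0.09389146051979481
scene 370.910440322007 318.98260542534183 [[ 0.5039357   0.47690345 -0.72014714  1.45292282]
 [ 0.86339301 -0.30179967  0.40431357 -0.5812049 ]
 [-0.02452164 -0.82551806 -0.56384273  0.82318054]
 [ 0.          0.          0.          1.        ]]
housing [(0.87, [0.5772, -0.0707, -0.0006]), (0.57, [0.5783, -0.0464, 0.0423])]
opening [(0.78, [0.5817, -0.0532, 0.101])]
socket [(0.87, [0.5557, -0.1685, 0.0331])]
cradle [(0.74, [0.5871, -0.0459, 0.0191])]
cartridge_center [(0.65, [0.5769, -0.0462, 0.0417])]
cartridge_plug [(0.15, [0.5161, 0.43, -0.0001])]
cartri
[... 676 characters left out ...]
5822, -0.0477, 0.0395])]
cartridge_plug [(0.72, [0.58, -0.045, 0.0219]), (0.66, [0.5483, -0.1899, 0.0377]), (0.44, [0.2712, -0.3374, 0.0021])]
cartridge_tail [(0.71, [0.6081, 0.0747, 0.0439])]
spare_center [(0.89, [0.7373, -0.1296, 0.0136])]
wrist 354.91366787564436 322.7933513464134 [[ 9.99999973e-01 -7.40901953e-05  2.20324601e-04 -5.39770039e-05]
 [-2.32190709e-04 -2.73760798e-01  9.61797781e-01 -1.78882698e-01]
 [-1.09435470e-05 -9.61797806e-01 -2.73760808e-01  8.06132619e-02]
 [ 0.00000000e+00  0.00000000e+00  0.00000000e+00  1.00000000e+00]]
housing []
opening []
socket []
cradle []
cartridge_center [(0.53, [0.3355, 0.4671, -0.0021])]
cartridge_plug []
cartridge_tail []
spare_center []
```

View pics/top0.png

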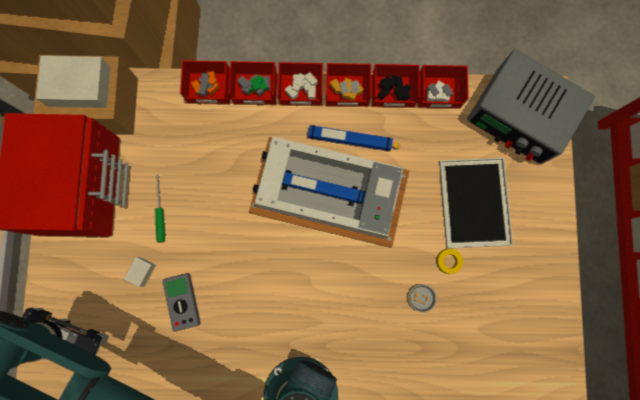

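View pics/scene0.png

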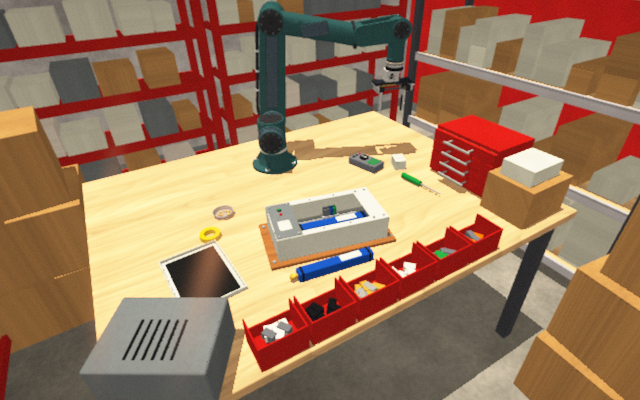

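The top view shows the housing around (330,190), driver compartment to the right (380,200), and the blue cartridge from (285,175) to (362,195). The spare is at (350,137), well clear. I'll write a helper to fit the housing pose.

```bash
cat > h.py <<'E'
import numpy as np, cv2
from scipy.optimize import least_squares
from scipy.spatial.transform import Rotation as R
from bench import robot
LOC={"housing":(0,0,0),"opening":(16,0,98),"socket":(-101,0,38),"cradle":(26,0,21),"cartridge_center":(26,0,38),"cartridge_tail":(151,0,38)}
def detect(cams,names=LOC):
    out=[]
    for c in cams:
        robot.snapshot(c)
        for n in names:
            d=robot.landmark_of(n,c)
            if d and d[0]["p"]>.5: out.append((n,c,np.array(d[0]["point"])*1000))
    return out
def fit(obs):
    def r(p):
        x,y,a=p; c,s=np.cos(a),np.sin(a); e=[]
        for n,_,q in obs:
            l=LOC[n]; e+=[x+c*l[0]-s*l[1]-q[0], y+s*l[0]+c*l[1]-q[1]]
        return np.array(e)
    f=least_squares(r,[580,-70,1.35],loss="soft_l1",f_scale=4)
    return f.x,r(f.x).reshape(-1,2)
def tool():
    o=robot.get_obs(); return np.array(o["tool_pos"])*1000,R.from_euler("xyz",o["ee_rot"]),o
def goal(pos,rpy_deg):
    p,r,o=tool(); g=R.from_euler("xyz",rpy_deg,degrees=True)
    print("t",round(o["time"],2),"pos",p.round(1),"rpy",np.degrees(o["ee_rot"]).round(1))
    print("shift",r.inv().apply(np.array(pos)-p).round(1),"turn",np.degrees((r.inv()*g).as_rotvec()).round(1))
E
python3 - <<'E'
from h import *
o=detect(["top","scene"])
x,e=fit(o); print(x,np.degrees(x[2]))
for a,b in zip(o,e): print(a[0],a[1],a[2].round(0),b.round(1))
c,s=np.cos(x[2]),np.sin(x[2])
goal([x[0]+26*c,x[1]+26*s,260],[-90,0,np.degrees(x[2])-90])
E
```

```text
[577.18770548 -70.52114754   1.3566138 ] 77.72824499146309
housing top [580. -65.   1.] [-2.3 -5.5]
opening top [579. -54.  96.] [ 2.  -0.5]
socket top [ 557. -167.   39.] [-1.4 -2.5]
cradle top [581. -45.  22.] [1.3 0.3]
cartridge_center top [584. -45.  38.] [-1.8  0.1]
cartridge_tail top [609.  73.  42.] [0.4 3.6]
housing scene [577. -71.   1.] [0.5 0.1]
opening scene [580. -57.  97.] [0.3 2.1]
socket scene [ 556. -170.   34.] [0.  1.1]
cradle scene [584. -45.  21.] [-1.3 -0.4]
cartridge_center scene [579. -45.  40.] [ 3.8 -0.2]
cartridge_tail scene [610.  77.  38.] [-0.8  0.4]
t 2.05 pos [186.4 517.5 205.5] rpy [-90.   -0.   70.2]
shift [-395.   -54.5 -563.5] turn [-0.  82.5  0. ]
```

```bash
python3 -m creep '[[-20,-54,-30,0,10,0,0],[-60,-54,-80,0,20,0,0],[-98,-54,-129,0,30,0,0],[-135,-54,-178,0,40,0,0],[-172,-54,-227,0,50,0,0]]'
python3 - <<'E'
from h import *
goal([582.7,-45.1,260],[-90,0,-12.3])
E
```

```text
time: 2.68
tool_pos: [0.3423, 0.2772, 0.2598]
ee_rot: [-1.571, -0.001, 0.347]
wrist_force: [0.5, 0.7, 0.5]
width: 0.0938
t 2.67 pos [342.3 277.2 259.8] rpy [-90.   -0.1  19.9]
shift [ 1.164e+02 -2.000e-01 -3.849e+02] turn [-0.  32.2  0.1]
```

```bash
python3 -m creep '[[17,0,-57,0,8,0,0],[34,0,-114,0,16,0,0],[51,0,-171,0,24,0,0],[68,0,-228,0,32,0,0],[85,0,-285,0,32.2,0,0]]'
python3 - <<'E'
from h import *
goal([582.7,-45.1,260],[-90,0,-12.3])
E
```

```text
time: 3.3
tool_pos: [0.5207, 0.0389, 0.2597]
ee_rot: [-1.57, -0.001, -0.211]
wrist_force: [0.7, 0.7, 0.3]
width: 0.0937
t 3.3 pos [520.7  38.9 259.7] rpy [-90.   -0.  -12.1]
shift [ 78.2  -0.3 -69.2] turn [-0.   0.2  0. ]
```

```bash
python3 -m creep '[[35,0,-35,0,0.2,0,0],[70,0,-62,0,0.2,0,0],[78,0,-69,0,0.2,0,0],[78,0,-69,0,0.2,0,0]]'
python3 - <<'E'
from h import *
p,r,ob=tool(); print(p.round(1),np.degrees(ob["ee_rot"]).round(2))
s=robot.snapshot("wrist"); im=s["color"].copy()
o=[]
for n in ["socket","cartridge_center","cartridge_tail","opening"]:
    d=robot.landmark_of(n,"wrist")
    if d: o.append((n,"wrist",np.array(d[0]["point"])*1000)); print(n,d[0]["p"],o[-1][2].round(1))
print(fit(o))
cv2.imwrite("pics/w1.png",im)
# overlay predicted edges with the first fit
M=np.array(s["mount"]); K=np.array([[s["fx"],0,s["cx"]],[0,s["fy"],s["cy"]],[0,0,1]])
np.savez("w1.npz",M=M,K=K,p=p,R=r.as_matrix(),im=im)
E
```

```text
time: 3.8
tool_pos: [0.5815, -0.043, 0.2591]
ee_rot: [-1.57, 0.001, -0.214]
wrist_force: [0.1, 1.0, -0.0]
width: 0.094
[581.5 -43.  259.1] [-8.997e+01  7.000e-02 -1.224e+01]
socket 0.94 [ 556.7 -171.9   38.5]
cartridge_center 0.72 [590.2 -46.1  38.6]
opening 0.48 [ 557.3 -171.4   38.2]
(array([578.14980481, -74.84641331,   1.35108428]), array([[ -0.56300344,  -1.51839855],
       [ -6.38353168,  -3.37144682],
       [ 24.33698235, 112.16895068]]))
```

View pics/w1.png

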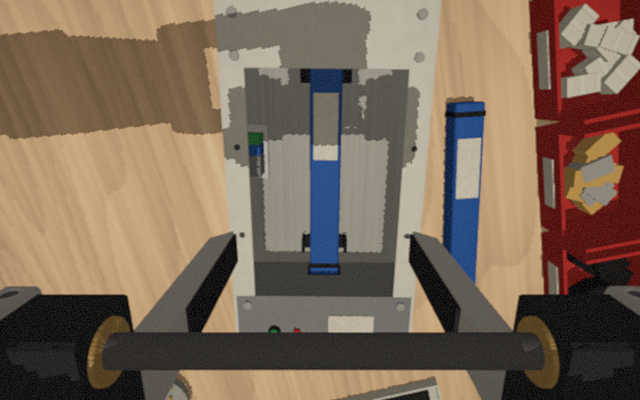

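The far plate's edge is at row ~68 and the driver edge at row ~297. The cartridge lies at columns 310–341, with its plug end band at row ~268. I'll zoom in and overlay the model on this view.

```bash
cat > ov.py <<'E'
from h import *
def proj(pose,pts,D):
    x,y,a=pose; c,s=np.cos(a),np.sin(a)
    P=np.array(pts,float); W=np.c_[x+c*P[:,0]-s*P[:,1],y+s*P[:,0]+c*P[:,1],P[:,2]]
    T=(W-D["p"])@D["R"]/1000
    C=(T-D["M"][:3,3])@D["M"][:3,:3]
    q=C@D["K"].T; return q[:,:2]/q[:,2:]
E
python3 - <<'E'
from ov import *
D=np.load("w1.npz"); im=D["im"].copy()
pose=(577.2,-70.5,1.3566)
def poly(pts,col):
    q=proj(pose,pts,D); cv2.polylines(big,[np.round((q-[200,0])*2.0).astype(int)],True,col,1); print(q.round(1).tolist())
big=cv2.resize(im[:300,200:500],None,fx=2,fy=2,interpolation=cv2.INTER_CUBIC)
raw=big.copy()
poly([(-101,-75,98),(132,-75,98),(132,75,98),(-101,75,98)],(0,0,255))
poly([(-99,-17,55),(151,-17,55),(151,17,55),(-99,17,55)],(0,255,255))
cv2.imwrite("pics/ov1.png",big); cv2.imwrite("pics/raw1.png",raw)
E
```

```text
[[394.5, 296.3], [408.9, 67.8], [242.8, 67.8], [255.9, 296.1]]
[[339.2, 275.2], [342.5, 51.0], [308.7, 51.0], [310.8, 275.2]]
```

View pics/ov1.png

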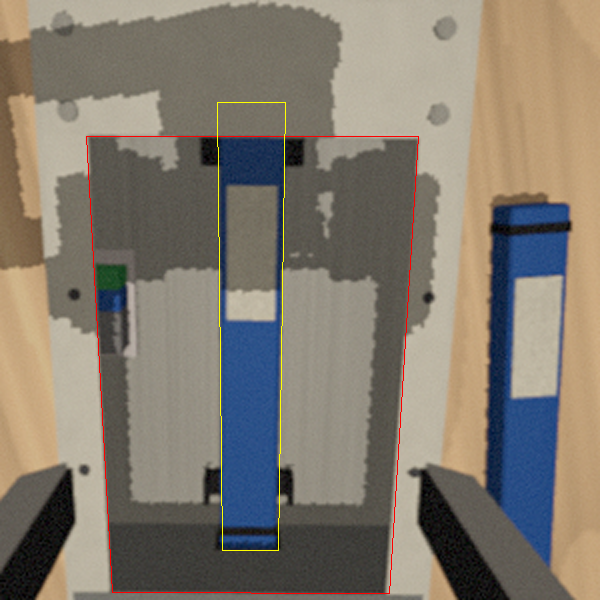

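The overlay matches within about 1 px. Next: check the tilt path in 2D, including the gripper body.

```bash
cat > plan.py <<'E'
import numpy as np
def edge(P,step=1.0):
    P=np.array(P,float); out=[]
    for a,b in zip(P,np.roll(P,-1,0)):
        n=max(2,int(np.hypot(*(b-a))/step)); out.append(a+(b-a)*np.linspace(0,1,n,endpoint=False)[:,None])
    return np.vstack(out)
obs=dict(driver=edge([(-215,15),(-101,15),(-101,98),(-215,98)]),plate=edge([(132,95),(187,95),(187,98),(132,98)]),
 wall=edge([(187,15),(190,15),(190,98),(187,98)]),floor=edge([(-101,14),(187,14),(187,15),(-101,15)]),ribs=np.vstack([edge([(x-8,15),(x+8,15),(x+8,21),(x-8,21)]) for x in(-70,130)]))
cart=edge([(-125,-17),(125,-17),(125,17),(-125,17)]); cart=np.vstack([cart,edge([(-150,-5),(-125,-5),(-125,5),(-150,5)])])
def body(gz): return edge([(-37.5,gz+78),(37.5,gz+78),(37.5,gz+200),(-37.5,gz+200)])
def tips(gz): return edge([(-8,gz-19),(8,gz-19),(8,gz+78),(-8,gz+78)])
def pose(P,cx,cz,th):
    t=np.radians(th);c,s=np.cos(t),np.sin(t)   # plug up = tail down: x axis -> (c,-s)
    return np.c_[cx+c*P[:,0]+s*P[:,1],cz-s*P[:,0]+c*P[:,1]]
def clear(cx,cz,th,gz=3):
    r={}
    for nm,B in(("cart",cart),("body",body(gz)),("tips",tips(gz))):
        q=pose(B,cx,cz,th)
        d={k:np.sqrt(((q[:,None]-o[None])**2).sum(-1)).min() for k,o in obs.items()}
        k=min(d,key=d.get); r[nm]=(k,round(d[k],1))
    return r
if __name__=="__main__":
    W=[(56,38,0),(56,44,0),(54,58,8),(52,70,14),(50,80,19),(48,88,22),(30,97,22),(10,106,22),(-5,114,22),(-5,140,22),(0,200,10),(16,240,0)]
    for w0,w1 in zip(W,W[1:]):
        for f in (0,.5):
            w=[a+(b-a)*f for a,b in zip(w0,w1)]
            print(w,clear(*w),"plug z",round(w[1]+150*np.sin(np.radians(w[2]))),"tail z",round(w[1]-125*np.sin(np.radians(w[2]))))
E
python3 plan.py
```

```text
[56, 38, 0] {'cart': ('ribs', np.float64(0.0)), 'body': ('plate', np.float64(43.9)), 'tips': ('floor', np.float64(7.0))} plug z 38 tail z 38
[56.0, 41.0, 0.0] {'cart': ('ribs', np.float64(3.0)), 'body': ('plate', np.float64(45.4)), 'tips': ('floor', np.float64(10.0))} plug z 41 tail z 41
[56, 44, 0] {'cart': ('wall', np.float64(6.0)), 'body': ('plate', np.float64(47.0)), 'tips': ('floor', np.float64(13.0))} plug z 44 tail z 44
[55.0, 51.0, 4.0] {'cart': ('driver', np.float64(6.0)), 'body': ('plate', np.float64(46.1)), 'tips': ('floor', np.float64(19.5))} plug z 61 tail z 42
[54, 58, 8] {'cart': ('driver', np.float64(5.8)), 'body': ('plate', np.float64(45.8)), 'tips': ('floor', np.float64(26.0))} plug z 79 tail z 41
[53.0, 64.0, 11.0] {'cart': ('driver', np.float64(5.8)), 'body': ('plate', np.float64(46.8)), 'tips': ('floor', np.float64(31.8))} plug z 93 tail z 40
[52, 70, 14] {'cart': ('driver', np.float64(7.1)), 'body': ('plate', np.float64(48.0)), 'tips': ('floor', np.float64(37.5))} plug z 106 tail z 40
[51.0, 75.0, 16.5] {'cart': ('floor', np.float64(8.2)), 'body': ('plate', np.f
[... 1475 characters left out ...]
 ('plate', np.float64(115.2)), 'tips': ('driver', np.float64(84.4))} plug z 183 tail z 80
[-5, 140, 22] {'cart': ('plate', np.float64(17.8)), 'body': ('plate', np.float64(125.7)), 'tips': ('driver', np.float64(87.9))} plug z 196 tail z 93
[-2.5, 170.0, 16.0] {'cart': ('plate', np.float64(28.5)), 'body': ('plate', np.float64(158.9)), 'tips': ('driver', np.float64(104.5))} plug z 211 tail z 136
[0, 200, 10] {'cart': ('plate', np.float64(64.6)), 'body': ('plate', np.float64(193.1)), 'tips': ('driver', np.float64(125.9))} plug z 226 tail z 178
[8.0, 220.0, 5.0] {'cart': ('plate', np.float64(94.2)), 'body': ('plate', np.float64(214.7)), 'tips': ('driver', np.float64(146.0))} plug z 233 tail z 209
```

```bash
python3 - <<'E'
from h import *
goal([582.7,-45.1,110],[-90,0,-12.27])
E
python3 -m creep '[[1,40,-2,0,0,0,0],[1,90,-2,0,0,0,0],[1,130,-2,0,0,0,0],[1,150,-2,0,0,0,0],[1,150,-2,0,0,0,0]]'
python3 - <<'E'
from h import *
goal([582.7,-45.1,22],[-90,0,-12.27])
p,r,ob=tool()
s=robot.snapshot("wrist"); cv2.imwrite("pics/w2.png",s["color"])
np.savez("w2.npz",M=np.array(s["mount"]),K=np.array([[s["fx"],0,s["cx"]],[0,s["fy"],s["cy"]],[0,0,1]]),p=p,R=r.as_matrix(),im=s["color"])
E
```

```text
t 4.05 pos [581.2 -41.7 260.2] rpy [-90.   -0.1 -12.1]
shift [  2.1 150.2  -3. ] turn [-0.   0.2  0.1]
time: 4.68
tool_pos: [0.5805, -0.0441, 0.1076]
ee_rot: [-1.571, 0.004, -0.212]
wrist_force: [-0.6, 0.1, 0.3]
width: 0.0941
t 4.67 pos [580.5 -44.1 107.6] rpy [-90.    0.2 -12.1]
shift [ 2.8 85.6 -0.5] turn [ 0.   0.1 -0.2]
```

View pics/w2.png

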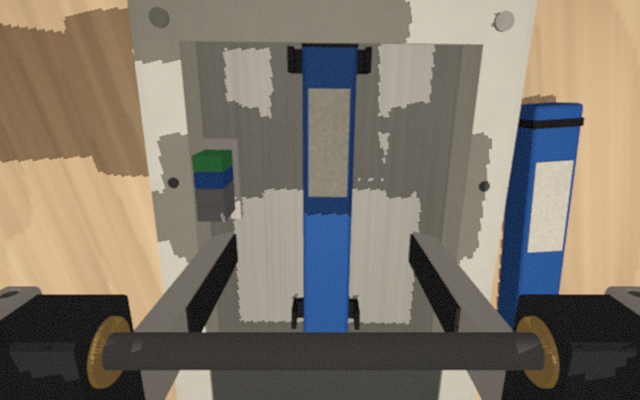

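The open fingers (237 and 411) straddle the cartridge (304–349), which is ~3 px right of their midline. So I need about +2 mm in tool x. Descending now.

```bash
python3 -m creep '[[2,25,0,0,0,0,0],[2,50,0,0,0,0,0],[2,70,0,0,0,0,0],[2,85,0,0,0,0,0],[2,85,0,0,0,0,0]]'
python3 - <<'E'
from h import *
goal([582.7,-45.1,22],[-90,0,-12.27])
p,r,ob=tool();print(ob["wrist_force"])
s=robot.snapshot("wrist"); cv2.imwrite("pics/w3.png",s["color"])
E
```

```text
time: 5.35
tool_pos: [0.584, -0.0454, 0.0244]
ee_rot: [-1.571, 0.001, -0.213]
wrist_force: [-0.7, 0.0, 0.1]
width: 0.0938
t 5.35 pos [584.  -45.4  24.4] rpy [-90.    0.  -12.2]
shift [-1.3  2.4  0. ] turn [-0.   0.1 -0. ]
[-0.65756739  0.02684883  0.12029562]
```

View pics/w3.png

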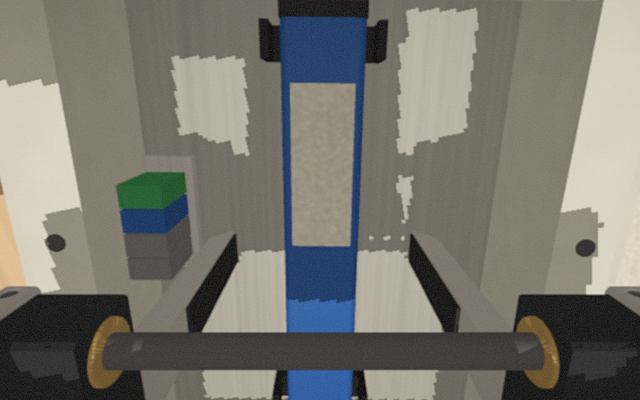

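The cartridge (287–355) is centred between the fingers (237/411), so I can close.

```bash
python3 -m creep '[[-1,1,0,0,0,0,120],[-1,1,0,0,0,0,255],[-1,1,0,0,0,0,255],[-1,1,0,0,0,0,255],[-1,1,0,0,0,0,255]]'
python3 -m creep '[[0,0,0,0,0,0,255],[0,0,0,0,0,0,255]]'
```

```text
time: 6.02
tool_pos: [0.5832, -0.0454, 0.0235]
ee_rot: [-1.571, -0.0, -0.213]
wrist_force: [0.6, 0.1, 0.2]
width: 0.0473
time: 6.28
tool_pos: [0.5831, -0.0453, 0.0235]
ee_rot: [-1.571, 0.0, -0.214]
wrist_force: [0.7, -0.1, 0.6]
width: 0.034
```

```bash
python3 -m creep '[[0,0,0,0,0,0,255],[0,0,0,0,0,0,255],[0,0,2,0,0,0,255],[0,0,4,0,0,0,255],[0,0,6,0,0,0,255]]'
python3 -m creep '[[0,0,2,0,0,0,255],[0,0,4,0,0,0,255],[0,0,6,0,0,0,255],[0,0,8,0,0,0,255],[0,0,10,0,0,0,255]]'
```

```text
time: 6.9
tool_pos: [0.5834, -0.044, 0.0234]
ee_rot: [-1.579, 0.001, -0.214]
wrist_force: [-4.3, -12.2, 0.0]
width: 0.034
time: 7.52
tool_pos: [0.5865, -0.03, 0.0234]
ee_rot: [-1.572, -0.0, -0.213]
wrist_force: [-0.6, -2.0, -0.2]
width: 0.0339
```

```bash
python3 -m creep '[[0,0,4,0,0,0,255],[0,0,8,0,0,0,255],[0,0,11,0,0,0,255],[0,0,13,0,0,0,255],[0,0,13,0,0,0,255]]'
python3 - <<'E'
from h import *
p,r,ob=tool();print(p.round(1),np.degrees(ob["ee_rot"]).round(2),ob["wrist_force"])
c,s=np.cos(1.3566),np.sin(1.3566)
print("housing x,y",c*(p[0]-577.2)+s*(p[1]+70.5),-s*(p[0]-577.2)+c*(p[1]+70.5))
s_=robot.snapshot("top"); cv2.imwrite("pics/t4.png",cv2.resize(s_["color"][120:260,230:430],None,fx=4,fy=4,interpolation=cv2.INTER_CUBIC))
s_=robot.snapshot("wrist"); cv2.imwrite("pics/w4.png",s_["color"])
s_=robot.snapshot("scene"); cv2.imwrite("pics/s4.png",cv2.resize(s_["color"][150:290,240:420],None,fx=4,fy=4,interpolation=cv2.INTER_CUBIC))
E
```

```text
time: 8.15
tool_pos: [0.5895, -0.0166, 0.0234]
ee_rot: [-1.57, -0.0, -0.213]
wrist_force: [0.6, -0.9, -0.3]
width: 0.0334
[589.5 -16.6  23.4] [-8.996e+01 -1.000e-02 -1.220e+01] [ 0.57006181 -0.91614951 -0.34213912]
housing x,y 55.316251748891716 -0.5054108566777344
```

View pics/s4.png

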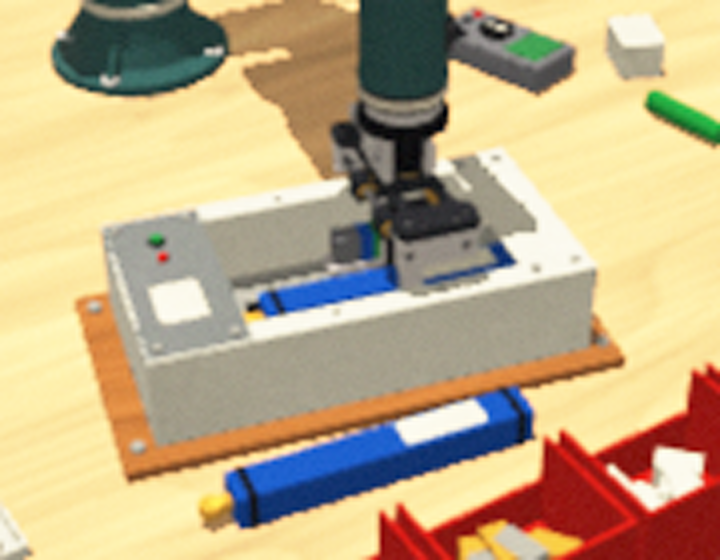

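View pics/w4.png

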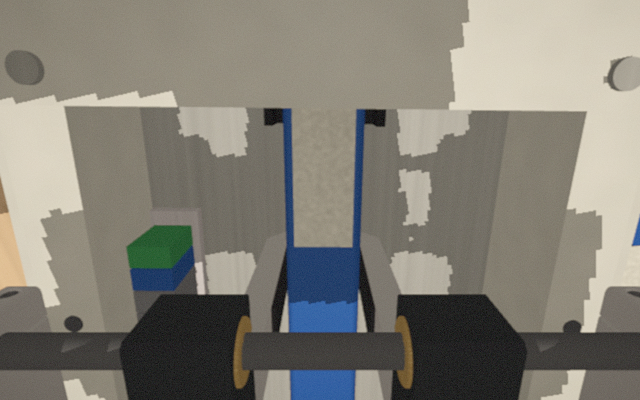

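View pics/t4.png

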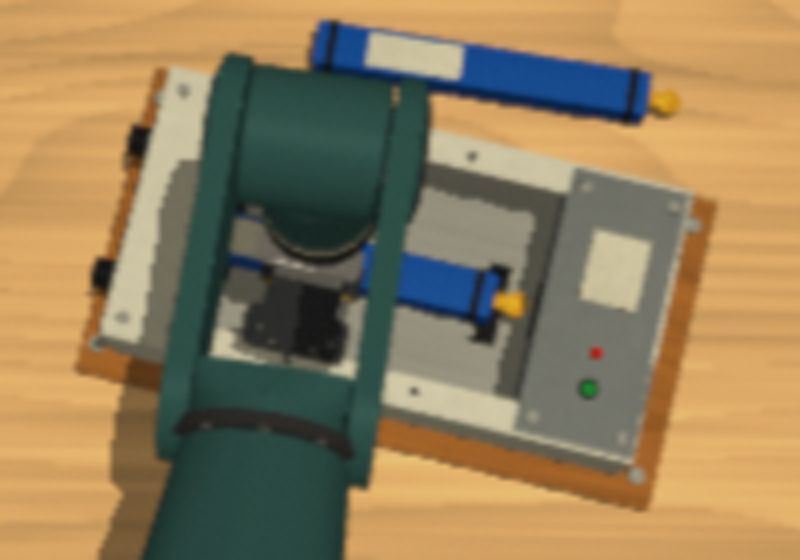

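The plug tongue's tip is visible clear of the driver face in the top view, at zoomed (524,303). The label's edge in the wrist view stayed put (row 245 → 247), so the pads did not slip. I'll check plug x numerically and work out the path rows.

```bash
python3 - <<'E'
from h import *
s=robot.snapshot("top"); W=np.array(s["world_from_camera"])
def hx(u,v,z):
    d=W[:3,:3]@np.array([(u-s["cx"])/s["fx"],(v-s["cy"])/s["fy"],1]); k=(z/1000-W[2,3])/d[2]; q=(W[:3,3]+k*d)*1000
    c,n=np.cos(1.3566),np.sin(1.3566); return (c*(q[0]-577.2)+n*(q[1]+70.5)).round(1),(-n*(q[0]-577.2)+c*(q[1]+70.5)).round(1)
print("plug",hx(361,195.75,40),"driver edge",hx(230+548/4,120+285/4,98))
for d in robot.landmark_of("cartridge_plug","top")[:3]: 
    q=np.array(d["point"])*1000;c,n=np.cos(1.3566),np.sin(1.3566);print(d["p"],q,c*(q[0]-577.2)+n*(q[1]+70.5))
# rows for waypoints relative to current pose (cartridge (56,38,0)); tool: x=-hy,y=-hz,z=hx; centre at (0,-16,0)
off=np.array([0,-14.6,0])
W_=[(56,44,0),(55,51,4),(54,58,8),(53,64,11),(52,70,14),(51,75,16.5),(50,80,19),(48,88,22),(39,92.5,22),(30,97,22),(20,101.5,22),(10,106,22),(-5,114,22)]
for w in W_:
    Rr=R.from_rotvec([-w[2],0,0],degrees=True); cen=off+np.array([0,-(w[1]-38),w[0]-56])
    print(w,(cen-Rr.apply(off)).round(1))
E
```

```text
plug (np.float64(-95.1), np.float64(-2.2)) driver edge (np.float64(-105.6), np.float64(-7.3))
0.73 [ 556.7 -160.8   40.6] -92.59394777776738
(56, 44, 0) [ 0. -6.  0.]
(55, 51, 4) [  0. -13.  -2.]
(54, 58, 8) [  0.  -20.1  -4. ]
(53, 64, 11) [  0.  -26.3  -5.8]
(52, 70, 14) [  0.  -32.4  -7.5]
(51, 75, 16.5) [  0.  -37.6  -9.1]
(50, 80, 19) [  0.  -42.8 -10.8]
(48, 88, 22) [  0.  -51.1 -13.5]
(39, 92.5, 22) [  0.  -55.6 -22.5]
(30, 97, 22) [  0.  -60.1 -31.5]
(20, 101.5, 22) [  0.  -64.6 -41.5]
(10, 106, 22) [  0.  -69.1 -51.5]
(-5, 114, 22) [  0.  -77.1 -66.5]
```

```bash
python3 -m creep '[[0,-3,0,0,0,0,255],[0,-6,0,0,0,0,255],[0,-13,-2,-4,0,0,255],[0,-20,-4,-8,0,0,255],[0,-20,-4,-8,0,0,255]]'
python3 - <<'E'
from h import *
p,r,ob=tool();print(p.round(1),np.degrees(ob["ee_rot"]).round(2),ob["wrist_force"],ob["wrist_torque"],ob["joint_positions"].round(2) if hasattr(ob["joint_positions"],"round") else ob["joint_positions"])
s_=robot.snapshot("scene"); cv2.imwrite("pics/s5.png",cv2.resize(s_["color"][150:290,240:420],None,fx=4,fy=4,interpolation=cv2.INTER_CUBIC))
E
```

```text
time: 9.02
tool_pos: [0.5887, -0.0194, 0.0434]
ee_rot: [-1.709, 0.0, -0.211]
wrist_force: [-0.4, 0.5, -4.1]
width: 0.034
[588.7 -19.4  43.4] [-97.9    0.   -12.11] [-0.4119233   0.53234004 -4.0950531 ] [ 0.13585078 -0.00960856  0.07025806] [-0.05  0.28  1.48 -0.14  1.41  0.19]
```

View pics/s5.png

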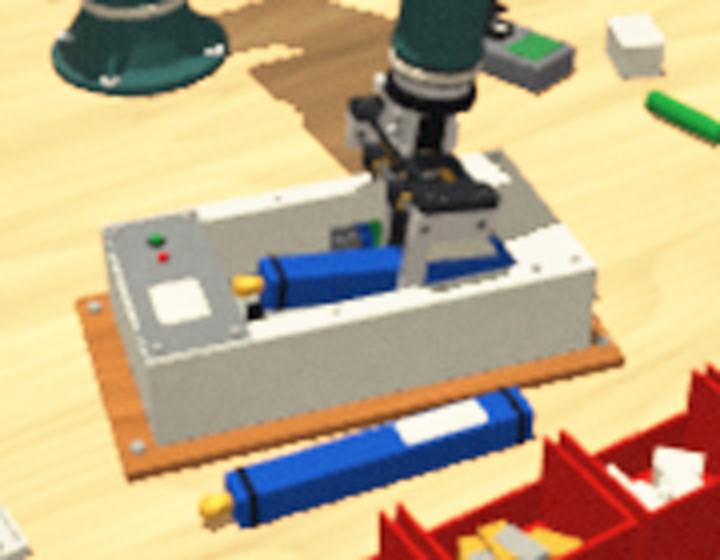

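The cartridge is free (−4.1 N is its weight alone, no side force), and its plug end rises clear of the driver's edge at (240,290). I'll continue with rows recomputed for the tilted frame.

```bash
cat > rel.py <<'E'
from h import *
def rel(t0,th0,W,off=np.array([0,-14.6,0])):
    R0=R.from_rotvec([-th0,0,0],degrees=True)
    for w in W:
        Rr=R.from_rotvec([-w[2],0,0],degrees=True); cen=off+np.array([0,-(w[1]-38),w[0]-56])
        print(w,R0.inv().apply(cen-Rr.apply(off)-np.array(t0)).round(1),-(w[2]-th0))
E
python3 - <<'E'
from rel import *
rel((0,-20,-4),8,[(53,64,11),(52,70,14),(51,75,16.5),(50,80,19),(48,88,22)])
rel((0,-51.1,-13.5),22,[(39,92.5,22),(30,97,22),(20,101.5,22),(10,106,22),(-5,114,22)])
rel((0,-77.1,-66.5),22,[(-5,128,22),(-5,140,22),(-4,160,18),(-2,180,14),(0,200,10)])
E
```

```text
(53, 64, 11) [ 0.  -6.  -2.6] -3
(52, 70, 14) [  0.  -11.8  -5.2] -6
(51, 75, 16.5) [  0.  -16.7  -7.5] -8.5
(50, 80, 19) [  0.  -21.6  -9.9] -11
(48, 88, 22) [  0.  -29.4 -13.7] -14
(39, 92.5, 22) [  0.   -0.8 -10. ] 0
(30, 97, 22) [  0.   -1.6 -20. ] 0
(20, 101.5, 22) [  0.  -2. -31.] 0
(10, 106, 22) [  0.   -2.4 -41.9] 0
(-5, 114, 22) [  0.   -4.2 -58.8] 0
(-5, 128, 22) [  0.  -13.   -5.2] 0
(-5, 140, 22) [  0.  -24.1  -9.7] 0
(-4, 160, 18) [  0.  -43.  -15.2] 4
(-2, 180, 14) [  0.  -62.4 -19.9] 8
(0, 200, 10) [  0.  -81.9 -24.5] 12
```

```bash
python3 -m creep '[[0,-6,-2.5,-3,0,0,255],[0,-12,-5,-6,0,0,255],[0,-17,-7.5,-8.5,0,0,255],[0,-22,-10,-11,0,0,255],[0,-29,-14,-14,0,0,255]]'
python3 -m creep '[[0,0,0,0,0,0,255]]'
python3 - <<'E'
from h import *
s_=robot.snapshot("scene"); cv2.imwrite("pics/s6.png",cv2.resize(s_["color"][150:290,240:420],None,fx=4,fy=4,interpolation=cv2.INTER_CUBIC))
E
```

```text
time: 9.7
tool_pos: [0.5858, -0.0308, 0.0733]
ee_rot: [-1.954, 0.002, -0.214]
wrist_force: [-0.4, -0.2, -5.1]
width: 0.0336
time: 9.82
tool_pos: [0.5864, -0.03, 0.0734]
ee_rot: [-1.952, 0.001, -0.213]
wrist_force: [0.0, 0.6, -5.7]
width: 0.0339
```

View pics/s6.png

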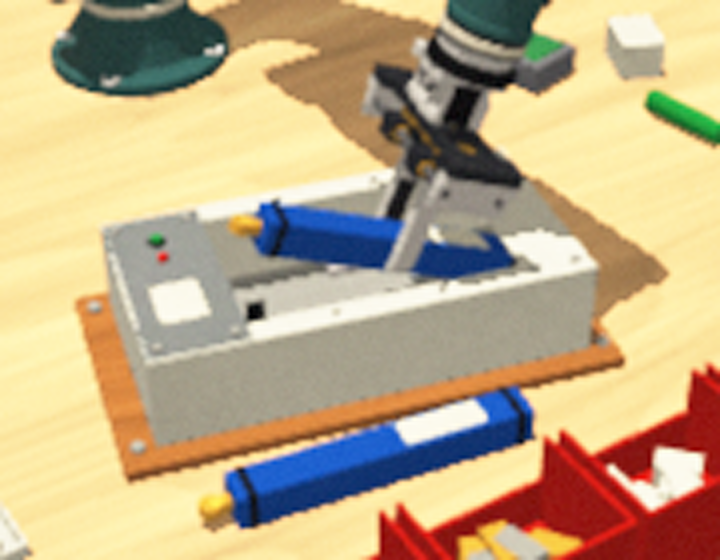

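The plug end is out above the rim at (245,225), the tail is still inside, and only the weight shows on the wrist. Sliding out along the cartridge's axis next.

```bash
python3 -m creep '[[0,-1,-10,0,0,0,255],[0,-2,-20,0,0,0,255],[0,-2,-31,0,0,0,255],[0,-3,-42,0,0,0,255],[0,-4,-59,0,0,0,255]]'
python3 -m creep '[[0,0,0,0,0,0,255]]'
python3 - <<'E'
from h import *
s_=robot.snapshot("scene"); cv2.imwrite("pics/s7.png",cv2.resize(s_["color"][150:290,240:420],None,fx=4,fy=4,interpolation=cv2.INTER_CUBIC))
E
```

```text
time: 10.5
tool_pos: [0.5748, -0.0833, 0.1002]
ee_rot: [-1.955, 0.0, -0.213]
wrist_force: [0.0, 1.0, -5.3]
width: 0.0337
time: 10.62
tool_pos: [0.5754, -0.084, 0.1012]
ee_rot: [-1.955, -0.002, -0.215]
wrist_force: [-0.3, 0.9, -5.7]
width: 0.0337
```

View pics/s7.png

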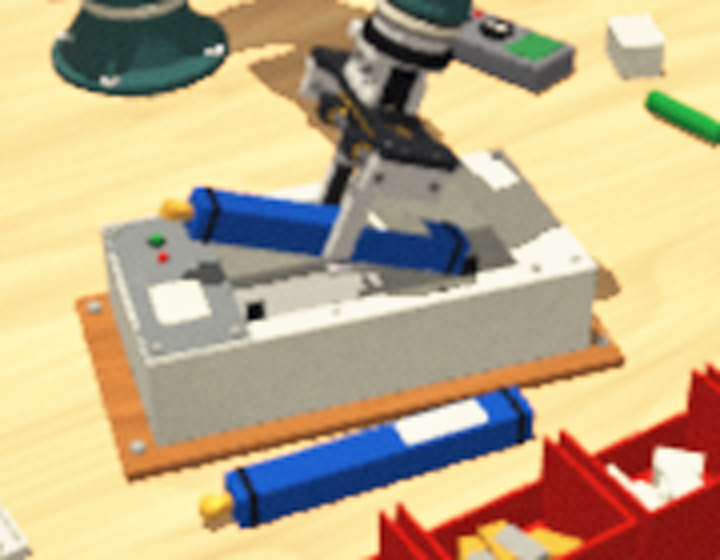

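The tail end band at (460,250) is now clear of the far plate's edge. Next I lift straight up and level.

```bash
python3 -m creep '[[0,-13,-5,0,0,0,255],[0,-24,-10,0,0,0,255],[0,-43,-15,4,0,0,255],[0,-62,-20,8,0,0,255],[0,-82,-24.5,12,0,0,255]]'
python3 - <<'E'
from rel import *
p,r,ob=tool()
# final: centre over (16,0), z 250 level, TCP = centre z -14.6
c,s=np.cos(1.3566),np.sin(1.3566)
goal([577.2+16*c,-70.5+16*s,235],[-90,0,-12.2])
E
```

```text
time: 11.3
tool_pos: [0.577, -0.0745, 0.187]
ee_rot: [-1.744, -0.001, -0.212]
wrist_force: [0.6, 0.3, -4.9]
width: 0.0337
t 11.3 pos [577.  -74.5 187. ] rpy [-99.9  -0.1 -12.1]
shift [ -0.6 -50.7  11.3] turn [9.9 0.  0.1]
```

```bash
python3 -m creep '[[0,-17,4,3,0,0,255],[0,-34,8,6.5,0,0,255],[0,-51,11,10,0,0,255],[0,-51,11,10,0,0,255],[0,-51,11,10,0,0,255]]'
python3 -m creep '[[0,0,0,0,0,0,255],[0,0,0,0,0,0,255],[0,0,0,0,0,0,255]]'
python3 - <<'E'
from h import *
for cam in ("scene","top"):
    s_=robot.snapshot(cam); im=s_["color"]
    cv2.imwrite(f"pics/{cam}8.png",im if cam=="scene" else im)
    for n in ("cartridge_center","cartridge_plug","cartridge_tail","spare_center"):
        print(cam,n,[(d["p"],np.round(np.array(d["point"])*1000)) for d in robot.landmark_of(n,cam)[:2]])
E
```

```text
time: 11.92
tool_pos: [0.5807, -0.0555, 0.2331]
ee_rot: [-1.572, 0.001, -0.213]
wrist_force: [-0.1, 1.0, -5.7]
width: 0.0335
time: 12.3
tool_pos: [0.5809, -0.0553, 0.233]
ee_rot: [-1.571, 0.001, -0.213]
wrist_force: [0.4, 0.4, -5.6]
width: 0.0338
scene cartridge_center [(0.56, array([577., -54., 256.])), (0.26, array([247., 341.,   2.]))]
scene cartridge_plug [(0.82, array([ 551., -201.,  244.])), (0.61, array([250., 343.,   2.]))]
scene cartridge_tail [(0.88, array([605.,  66., 250.]))]
scene spare_center [(0.65, array([ 741., -127.,   23.])), (0.35, array([608.,  68., 248.]))]
top cartridge_center [(0.92, array([580., -56., 249.]))]
top cartridge_plug [(0.68, array([ 551., -200.,  249.]))]
top cartridge_tail [(0.9, array([605.,  65., 252.]))]
top spare_center [(0.97, array([ 738., -128.,   10.])), (0.33, array([ 380., -422.,    3.]))]
```

View pics/scene8.png

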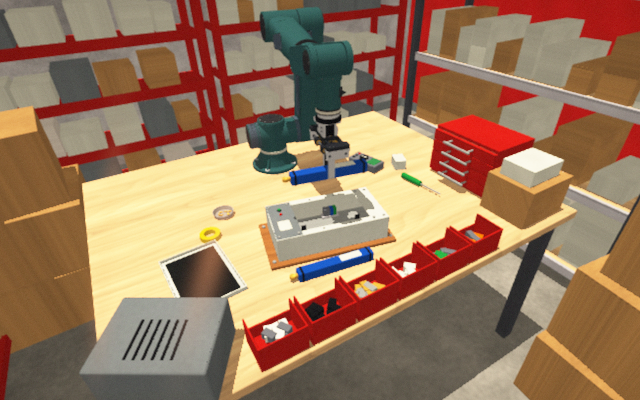

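View pics/top8.png

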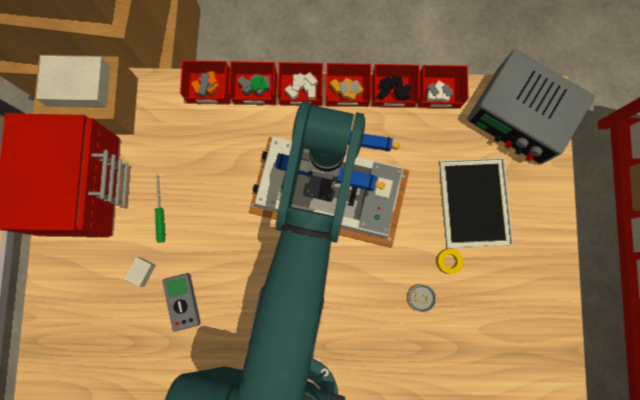

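The cartridge hangs level above the housing: plug and tail both at z ≈ 0.25 m, centre (580,−56) mm against the opening at (580.6,−55). Nothing else has moved, so I'm handing in.

```bash
python3 - <<'E'
from h import *
o=robot.get_obs(); print(o["time"],o["width"],np.abs(o["qvel"]).max(),o["wrist_force"])
print(robot.close_job())
E
```

```text
12.8 0.03358106879050339 0.0021230064575417508 [-0.12165867 -0.9887881  -4.58003341]
the job is handed in; nothing more can be done
None
```

The battery cartridge is out of the housing and held still and level above it; I handed the job in at 12.8 s of the 42 s allowed, and no verdict was reported.

**What I did:** I gripped the cartridge at its middle and pulled it straight back about 29 mm. The socket let go at about 13 N. I then tilted it plug end up to about 22°, slid it out along its own axis through the opening, lifted it and levelled it. I saw no contact with the housing: once it was lifted, the wrist showed little beyond the cartridge's weight (4–6 N).

**Last checks:**
- **Height and level:** the plug tip was at about 0.244–0.249 m and the tail at about 0.250–0.252 m, against the 0.16 m required.
- **Position:** its centre was within a few mm of the middle of the opening.
- **Grip:** the fingers were on its 34 mm width and the arm was essentially still (joint speeds up to 0.002 rad/s).
- **Other things on the bench:** the spare was found within about 3 mm of its starting place. The rest looked unmoved in the pictures; I did not measure them.

**Disagreements:** none of the checks failed. Two readings of how far the plug had been drawn out differed slightly (x = −95 mm from the image, −93 mm from the network), and both were past the −99 mm required. The first picture's network estimates of the housing's origin were off by up to about 6 mm. I used the combined fit instead, which matched the wrist camera picture to about a pixel.

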